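# Tare the draught-shielded balance

### The arm

A 6-joint arm with a two-finger parallel gripper is mounted at the origin on the work surface. World frame = base frame: x ahead of the robot, y to its left, z up, the work surface at z = 0. Lengths are in m, angles in degrees, forces in N, time in s.
With the tool pointing down it reaches from about 0.35 to 0.875 m from the base axis. Payload 4.2 kg.
Tool frame: the origin (TCP) lies on the centre line of the jaws, within the pads' length; the fingertips stand tip_reach ahead of it and the grasp point (between the pads) is the TCP (tip_reach is the distance from the TCP to the fingertips, in m); z points along the fingers, y is the line along which they close (so a half turn about z gives the same grasp; the last joint's range is limited). The gripper opens to 87 mm and grips with 3 to 60 N. Pads are 19 mm wide; open, the fingers measure 117 mm over their backs; the gripper's body (75 mm by 190 mm) begins 51 mm behind the grasp point.
Start: joints at [79.905, 22.042, 0.453, 0, -68.411, -14.817], TCP at [0.263, 0.567, 0.242] pointing down, gripper open.
Joint ranges: [-179.83, 179.83], [-69.29, 118.12], [-61.27, 80.66], [-181.25, 117.63], [-171.15, -9.14], [-177.46, 177.46]. Speed limits (degrees/s): [159.86, 159.86, 180, 180, 180, 180].

### API

Orientations are given as a 3x3 rotation matrix whose columns are the frame's x, y, z axes.
In Python, from station import sense, capture, finish_job, tip_reach gives the robot as it stands.
- The arm moves only by the tool arm_command, never from a script. Its argument "deltas" is a list of rows, each a list of 7 numbers: the turn, a rotation vector about the tool's x, y, z in rad, then the shift along the tool's x, y, z in cm, then the closure, from -1 (fully open) to 1 (shut), so that 0 is half open. In form: [[rx, ry, rz, dx, dy, dz, hand], ...]. A call has 1 to 8 rows; each row is the pose to reach, as a shift and turn from the pose commanded when the call began, along the tool's axes at that moment; what a row does not reach only later rows make up. A row lasts 1/12 s, in which the tool goes at most 41.7 mm and 7.16 degrees, less where a joint would pass 70% of its speed; a pose out of reach is approached as far as the arm can. A call with a gripper value outside its range is refused whole. The fingers move at their own pace and stop on an object; the grip force is fixed at half the most. Time passes only in rows, so rows that repeat a pose let the fingers close. It gives the time, the measured TCP pose, the force, the opening and the grip force at its end, in the units of the state.
- sense(): the state, without advancing time (a new reading comes with each control period).
- capture(name): name is "scene" or "side" or "wrist"; returns a dict with "pixels" (420x560x3 uint8, blue, green, red), "fovy" (degrees; the focal length in pixels is half the picture's height over the tangent of half this angle, whatever the lens; pixels are square), "cx", "cy" (the principal point, pixels), "rvec" (rotation vector, rad) and "tvec" (3), from world to camera coordinates, as OpenCV has them. Camera axes: x right, y down, z forward; pixel columns grow to the right and rows downward; lengths in m; the calibration is good to about 2 mm. The wrist camera is an equidistant fisheye: a pixel r from the principal point sees the ray r / f radians off the axis. A picture is of the moment at which its call begins. There is no depth.
- finish_job(): hands the job in; it is judged then, once.
The state is a dict: "time_s": time; "joints": joint angles; "joint_velocities": joint speeds; "effort": joint torques, N m; "tcp_pos": TCP position; "ee_rot": TCP orientation; "wrist_force": force on the tool from outside, world axes, zero at the start; "moment": the same for the moment, N m; "gripper_width": opening from 0.0 (shut) to 1.0 (fully open); "gripper_force": force on a finger pad.
Only numpy, scipy, OpenCV 4.12 (cv2) and the standard library are available. Lean on these libraries where they do the work, as an engineer would, in place of code of your own. Each camera call takes 0.05 s, during which the arm holds its last target. There are 200 camera calls.

### The job

Tare the laboratory balance with the beaker standing on its pan: push the sliding clear cover of the draught shield fully shut, then reach a fingertip down into the round well on the console, press the sunken tare key all the way down and let it come back up. Do not press the key in the square well, and do not lift, carry or shift the beaker, the small weight standing on the console or anything else loose on the bench. Finish with the hand clear of everything.

Things in the scene. Friction and masses are not known exactly. Their poses are not given: they have to be found in the camera images.
- balance: White balance, 310 (x) x 240 (y) mm, fixed; origin on the bench under its centre; x points from its console (front, robot side) to its shield (rear), y to its left, z up. The console is two flush blocks, x -142 to -42 mm, top 56 mm above the bench; the rear deck (x -35 to 155) is 56 mm high too and carries a clear draught shield: x -20 to 140, y -82 to 82, up to 126 mm above the bench.
- cover (a joint): Clear sliding cover on top of the shield, 160 x 160 mm, underside 127.5 mm above the bench. Value in m: 0 = fully shut (end stop), up to 0.09 = pulled open towards the balance's +y, overhanging its left side. Slides along the balance's y with about 1.5 N of friction, no spring, stays where it is left.
- cover_edge (a point): Middle of the outer (+y) face of the aluminium bar on the cover's left edge; moves with the cover. The bar is 160 mm long (balance x), 10 mm thick (y), 26 mm high (127.5 to 153.5 mm above the bench; this point at 140.5). Push this face towards the balance's -y to shut the cover. Axes as the balance's.
- round_block: White console block with the ROUND well, fixed, 100 (x) x 118 (y) x 40 mm, origin at the centre of its underside, 16 mm above the bench, axes as the balance's; it is the left or the right of the two blocks. The well is central, 44 mm in diameter, vertical, its mouth at the block's top (40 mm above the origin).
- tare_key (a joint): Tare key in the round well, m: 0 = up, 0.006 = all the way down (stop). Spring return: about 1.3 N to start moving, 4 N when fully down.
- tare_key_top (a point): Centre of the top face of the grey tare key (34 mm diameter), on the well's axis, sunk 22 mm below the well's mouth when up (34 mm above the bench); moves with the key.
- square_block: White console block with the SQUARE well, fixed, same outside size and origin as the round block, beside it; central well 42 x 42 mm. The grey square key sunk in it is the calibration key: not to be pressed.
- cal_key (a joint): Calibration key in the square well, m: 0 = up, 0.006 = down. Leave it alone.
- pan (a point): Centre of the top of the steel balance pan, 100 mm across, inside the draught shield at balance x = 60 mm, y = 0, 62 mm above the bench.
- beaker: Loose glass beaker, 60 mm across, 52 mm high, upright on the balance's pan inside the shield; its rim is 114 mm above the bench, below the cover; origin at the centre of its underside.
- weight: Loose steel calibration weight with a knob, 24 mm across, 34 mm high, standing on the console's top between the two wells (knob top 90 mm above the bench); origin at the centre of its underside.
- reagent: Loose amber bottle, 84 mm across, 190 mm high, on the bench right of the balance; origin at the centre of its underside.
- jar: Loose white jar, 60 mm across, 75 mm high, on the bench right of the console; origin at the centre of its underside.
- spatula: Loose slim steel lab spatula, 180 mm long along its x, 16 mm wide, 9 mm high, lying on the bench left of the balance; origin at the middle of its length, on the bench.
- dish: Loose white bowl, 90 mm across, 30 mm high, on the bench left and rear of the balance; origin at the centre of its underside.
There are look-alikes about, which are no part of the job. There is more than one size of the reagent; the job needs the largest.

How it is judged (in metres and radians):
On the way, in this order (a step that is already met when the one before it is completed fails the run):
1. the cover is pushed fully shut (value of joint cover below 0.005 m), for 0.2 s.
2. the tare key is pressed all the way down by the fingers, with the cover shut (value of joint tare_key above 0.0048 m and contact force between the fingers and tare_key above 0.5 N and value of joint cover below 0.006 m), for 0.05 s.
3. the tare key is up again (value of joint tare_key below 0.0012 m), for 0.1 s.
At the end, for the whole second after the job is handed in: The cover is shut to within 5 mm, both keys are up (within 1.2 mm), the beaker rests on the pan where it stood (within 10 mm), the weight stands within 15 mm of where it was, and the other loose things lie within 20 mm of where they were, all at rest (value of joint cover below 0.005 m and value of joint each of tare_key, cal_key below 0.0012 m and horizontal distance between beaker and pan below 0.03 m and distance of beaker from where it was at the start of the episode below 0.01 m and distance of weight from where it was at the start of the episode below 0.015 m and distance of each of reagent, jar, spatula, dish from where it was at the start of the episode below 0.02 m and linear speed of each of beaker, weight, reagent, jar, spatula, dish below 0.02 m/s); the robot touches nothing.
It fails at once if the calibration key in the square well is pressed (more than 3 mm) (value of joint cal_key above 0.003 m).
It fails at once if the tare key is pressed while the cover is still open (value of joint tare_key above 0.003 m and value of joint cover above 0.006 m).
It fails at once if the beaker is lifted, carried or shifted (more than 10 mm) (distance of beaker from where it was at the start of the episode above 0.01 m).
It fails at once if the weight on the console is lifted, carried or shifted (more than 15 mm) (distance of weight from where it was at the start of the episode above 0.015 m).
It fails at once if the bottle, jar, spatula or bowl is lifted, carried or shifted (more than 20 mm) (distance of any of reagent, jar, spatula, dish from where it was at the start of the episode above 0.02 m).
It also fails if it takes over 43 s, if anything falls off the work surface, if the arm or the gripper's body presses on something with over 40 N, if the wrist force passes 120 N, or if a joint passes its speed limit or range.

## Working session

There is one attempt and no reset: what is moved stays moved. The work goes in short steps, Python scripts to look and compute and a tool call to move; the robot and the scene stay as the last step left them, time stands still between calls to the robot, and variables do not carry over. Pictures are saved under pics/ and viewed, at most 10 in all, crops included, and the job is handed in when it is done.

Besides the shell and the picture viewer there is one more tool, called after "Call:" as name([rows], argument=value, ...), one row to a line, values as JSON. arm_command: Moves the arm, as the interface text tells. Its arguments: {"type":"object","properties":{"deltas":{"type":"array"}},"required":["deltas"]}

```bash
mkdir -p pics
cat > h.py <<'E'
import numpy as np,cv2,pickle
from station import sense,capture,tip_reach
def cap(n,f):
    d=capture(n); cv2.imwrite(f'pics/{f}.png',d['pixels']); pickle.dump(d,open(f'{f}.pkl','wb')); return d
def K(d):
    f=d['pixels'].shape[0]/2/np.tan(np.radians(d['fovy'])/2); return f
def proj(d,P):
    R=cv2.Rodrigues(np.array(d['rvec'],float))[0]; p=np.atleast_2d(P)@R.T+np.array(d['tvec']).ravel()
    return p[:,:2]/p[:,2:]*K(d)+[d['cx'],d['cy']]
def onz(d,uv,z):
    R=cv2.Rodrigues(np.array(d['rvec'],float))[0]; t=np.array(d['tvec']).ravel()
    c=-R.T@t; r=R.T@np.array([(uv[0]-d['cx'])/K(d),(uv[1]-d['cy'])/K(d),1]); return c+r*(z-c[2])/r[2]
E
python3 - <<'E'
from h import *
for n in('scene','side'): cap(n,n+'0')
print(tip_reach,sense())
E
```

```text
0.019 {'time_s': 0.1, 'joints': array([ 7.99041276e+01,  2.20894473e+01,  3.88765018e-01, -2.20351728e-02,
       -6.84126207e+01, -1.48163368e+01]), 'joint_velocities': array([-0.0296479 , -0.08331899,  0.11009224, -0.0261919 , -0.06252236,
       -0.04842107]), 'effort': array([-1.30061094e-04, -3.91691673e+01,  1.87935019e+01,  4.23189014e+00,
        1.34878670e-02, -7.11333746e-05]), 'tcp_pos': array([0.26305886, 0.56640498, 0.24055279]), 'ee_rot': array([[ 9.06894570e-01, -4.21357035e-01, -6.98717512e-04],
       [-4.21357583e-01, -9.06892627e-01, -1.88417494e-03],
       [ 1.60248606e-04,  2.00315794e-03, -9.99997981e-01]]), 'wrist_force': array([ 0.00472646, -0.17008308, -0.16862033]), 'moment': array([ 0.01776036, -0.02966719, -0.00456853]), 'gripper_force': 0.0, 'gripper_width': 1.0043480543495393}
```

View pics/scene0.png

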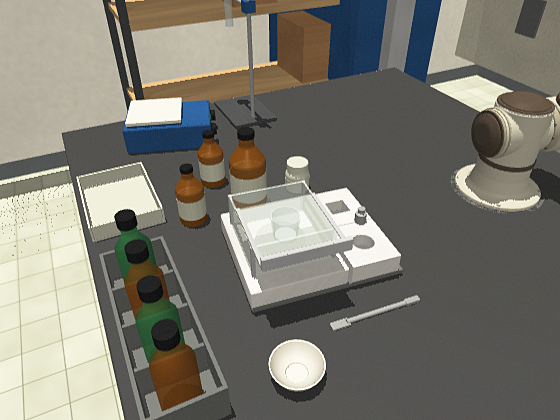

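View pics/side0.png

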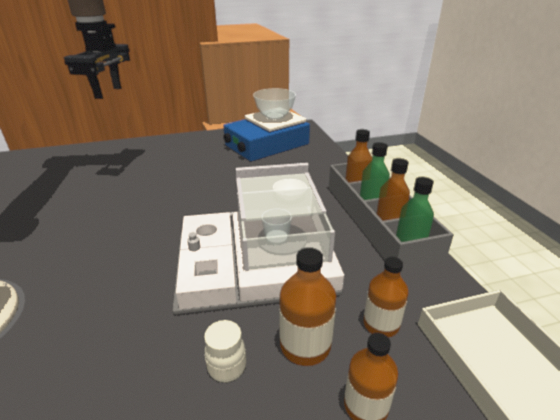

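The round well is in the left block: scene about (363,242), side about (206,230). The square well is at scene (337,207) and the weight at (360,215). I'll enlarge both views to get the balance's pose.

Run:
```python
import cv2
a=cv2.imread('pics/scene0.png')[175:315,215:415]; b=cv2.imread('pics/side0.png')[160:310,165:345]
cv2.imwrite('pics/c1.png',cv2.resize(a,None,fx=4,fy=4,interpolation=2)); cv2.imwrite('pics/c2.png',cv2.resize(b,None,fx=4,fy=4,interpolation=2))
```

```text
(no output)
```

View pics/c1.png

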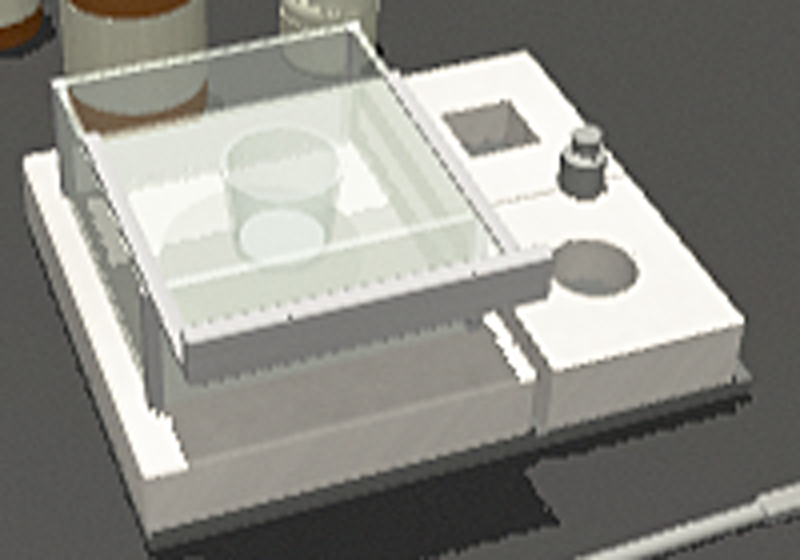

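View pics/c2.png

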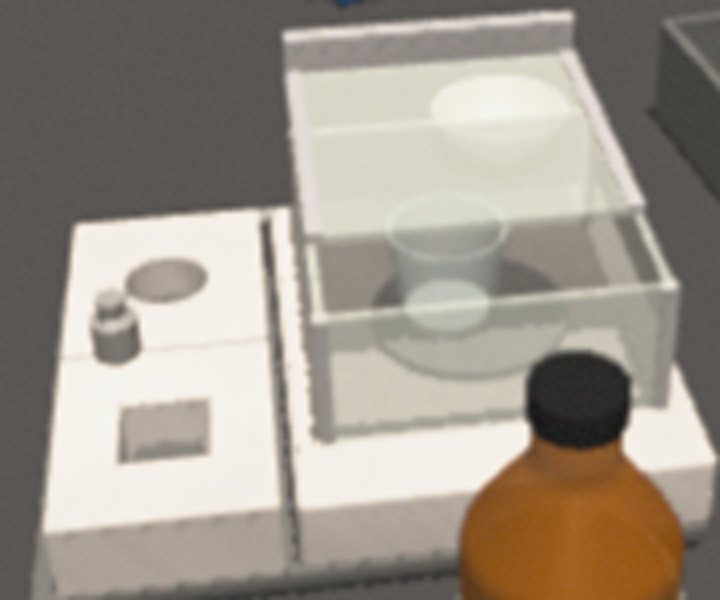

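Crop c1: round well mouth at (596,268), square well at (491,128), console corners at (743,322) and (527,53), and bar face corners at (552,252), (547,297) and (187,350). Crop c2: wells at (167,280) and (165,432), console corners at (76,225) and (45,530), and the bar's top edge running (285,37) to (573,14).

```bash
cat > fit.py <<'E'
from h import *
from scipy.optimize import least_squares
S=pickle.load(open('scene0.pkl','rb'));D=pickle.load(open('side0.pkl','rb'))
A=[((596,268),(-92,60,56)),((743,322),(-142,119,56)),((527,53),(-142,-119,56)),((491,128),(-92,-60,56)),((150,478),(155,119,56)),
 ((552,252),(-20,'c',153.5)),((547,297),(-20,'c',127.5)),((187,345),(140,'c',153.5))]
B=[((167,280),(-92,60,56)),((76,225),(-142,119,56)),((45,530),(-142,-119,56)),((165,432),(-92,-60,56)),((285,37),(-20,'c',153.5)),((573,14),(140,'c',153.5))]
def w(p,q):
    c,s=np.cos(p[2]),np.sin(p[2]); x=q[0]/1e3; y=p[3] if q[1]=='c' else q[1]/1e3
    return [p[0]+c*x-s*y,p[1]+s*x+c*y,q[2]/1e3]
def res(p):
    r=[]
    for d,L,o in((S,A,(215,175)),(D,B,(165,160))):
        r.append(proj(d,[w(p,q) for _,q in L])-np.array([np.array(u)/4+o for u,_ in L]))
    return np.vstack(r).ravel()
best=min((least_squares(res,[.5,0,a,.13],loss='soft_l1') for a in(-1,0,1)),key=lambda s:s.cost)
p=best.x
E
python3 - <<'E'
from fit import *
print(p,np.degrees(p[2]),np.round(best.fun.reshape(-1,2),1).tolist())
print('edge',w(p,(60,'c',140.5)),'key',w(p,(-92,60,34)))
print('weight',onz(S,(215+580/4,175+193/4),.056),onz(D,(165+117/4,160+357/4),.056))
for u in((332,326),(419,298)): print('spat',onz(S,u,.005))
print('dish',onz(S,(297,365),.03))
E
```

```text
[ 0.54230437  0.0058265  -0.12058551  0.14132741] -6.909040771402098 [[-1.0, -0.5], [0.4, -0.2], [-0.6, -0.5], [-0.6, -0.3], [-2.0, -0.2], [0.4, -0.3], [0.1, 0.1], [-0.7, -1.4], [-0.4, -1.2], [-0.4, -0.7], [0.0, -0.5], [-0.1, -1.9], [-1.1, -1.9], [-0.7, -1.5]]
edge [np.float64(0.618869438350066), np.float64(0.13891003204542415), 0.1405] key [np.float64(0.4581900479037459), np.float64(0.0764578002788147), 0.034]
weight [0.43135105 0.02632168 0.056     ] [0.42731853 0.01393057 0.056     ]
spat [0.59527297 0.19220536 0.005     ]
spat [0.41693947 0.2082271  0.005     ]
dish [0.69440896 0.24825052 0.03      ]
```

Call:
arm_command([
  [0,0,-0.1,4,1.5,0,1],
  [0,0,-0.2,8,3,0,1],
  [0,0,-0.3,12,4.6,0,1],
  [0,0,-0.314,16,6.2,0,1],
  [0,0,-0.314,20,7.8,0,1],
  [0,0,-0.314,23,9,0,1],
  [0,0,-0.314,24,9.4,0,1],
  [0,0,-0.314,24,9.4,0,1],
])

```text
time_s: 0.77
tcp_pos: [0.4428, 0.3781, 0.2411]
ee_rot: [[0.992, -0.125, -0.001], [-0.125, -0.992, -0.001], [-0.001, 0.001, -1.0]]
wrist_force: [-0.1, 0.4, -1.0]
gripper_width: 0.478
gripper_force: 0.0
```

```bash
cat > go.py <<'E'
import sys
from fit import *
# go.py bx by z(tip) in balance mm: prints tool-frame cm shift and rotvec to tool-y = -balance y, pointing down
s=sense(); R=s['ee_rot']; T=np.array(w(p,tuple(map(float,sys.argv[1:4]))))+[0,0,tip_reach]
c,n=np.cos(p[2]),np.sin(p[2]); Rt=np.array([[c,n,0],[n,-c,0],[0,0,-1]])
print('shift',np.round(100*R.T@(T-s['tcp_pos']),2),'rot',np.round(cv2.Rodrigues(R.T@Rt)[0].ravel(),3))
print(s['tcp_pos'],s['time_s'],s['gripper_width'],s['wrist_force'])
E
python3 go.py 60 190 200
```

```text
shift [20.43 16.66  2.22] rot [ 0.001  0.001 -0.005]
[0.44283662 0.37807143 0.24111224] 0.7667 0.4775659424818138 [-0.10227987  0.37302972 -1.02330686]
```

Call:
arm_command([
  [0,0,-0.005,3,2.5,0,1],
  [0,0,-0.005,6,5,0,1],
  [0,0,-0.005,9,7.5,0,1],
  [0,0,-0.005,12,10,0,1],
  [0,0,-0.005,15,12.3,0,1],
  [0,0,-0.005,18,14.5,0,1],
  [0,0,-0.005,20.4,16.4,1,1],
  [0,0,-0.005,20.4,16.4,2,1],
])

```text
time_s: 1.43
tcp_pos: [0.627, 0.1908, 0.2207]
ee_rot: [[0.993, -0.12, 0.001], [-0.12, -0.993, -0.0], [0.001, 0.0, -1.0]]
wrist_force: [0.5, 1.7, -1.4]
gripper_width: 0.01
gripper_force: 0.0
```

```bash
python3 go.py 60 190 134; python3 -c "
from h import *
for n in('scene','wrist'):cap(n,n+'1')
cv2.imwrite('pics/m1.png',np.hstack([cv2.imread('pics/scene1.png')[120:400,200:480],cv2.imread('pics/wrist1.png')[70:350,140:420]]))"
```

```text
shift [-0.19  0.38  6.77] rot [ 0.    -0.001  0.001]
[0.62697468 0.19076433 0.22073723] 1.4333 0.010202332760946018 [ 0.50335842  1.67704116 -1.38107776]
```

View pics/m1.png

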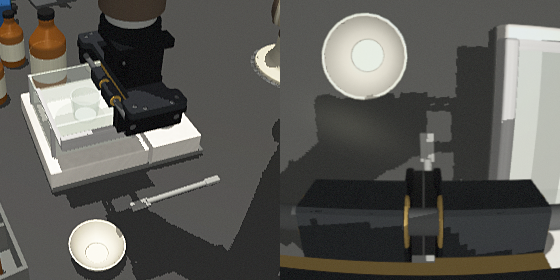

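The scene view shows the closed hand left of the bar. The wrist view has the bar's edge at about x=500, right of the fingers at x=425, with the spatula below. The way down is clear.

Call:
arm_command([
  [0,0,0,0,0,2.2,1],
  [0,0,0,0,0,4.4,1],
  [0,0,0,0,0,6,1],
  [0,0,0,0,0,6.7,1],
  [0,0,0,0,0.5,6.7,1],
  [0,0,0,0,1,6.7,1],
  [0,0,0,0,1.5,6.7,1],
  [0,0,0,0,2,6.7,1],
])

```text
time_s: 2.2
tcp_pos: [0.6223, 0.1733, 0.1563]
ee_rot: [[0.993, -0.115, 0.003], [-0.115, -0.993, 0.001], [0.003, -0.001, -1.0]]
wrist_force: [-0.9, 0.4, 0.1]
gripper_width: 0.005
gripper_force: 0.0
```

Call:
arm_command([
  [0,0,0,0,0.5,0,1],
  [0,0,0,0,1,0,1],
  [0,0,0,0,1.5,0,1],
  [0,0,0,0,2,0,1],
  [0,0,0,0,2.5,0,1],
  [0,0,0,0,3,0,1],
  [0,0,0,0,3.5,0,1],
  [0,0,0,0,4,0,1],
])

```text
time_s: 2.87
tcp_pos: [0.6171, 0.1334, 0.1547]
ee_rot: [[0.993, -0.115, 0.0], [-0.115, -0.993, 0.0], [0.0, -0.0, -1.0]]
wrist_force: [-0.6, 2.5, 0.1]
gripper_width: 0.003
gripper_force: 0.9
```

Call:
arm_command([
  [0,0,0,0,0.3,0,1],
  [0,0,0,0,0.6,0,1],
  [0,0,0,0,0.9,0,1],
  [0,0,0,0,1.2,0,1],
])

```text
time_s: 3.2
tcp_pos: [0.6157, 0.1214, 0.1546]
ee_rot: [[0.993, -0.115, 0.0], [-0.115, -0.993, 0.0], [0.0, -0.0, -1.0]]
wrist_force: [-1.4, 1.9, 0.4]
gripper_width: 0.008
gripper_force: 0.8
```

Pushing with about 2 N, so the cover is sliding. I'll continue to the stop.

Call:
arm_command([
  [0,0,0,0,0.3,0,1],
  [0,0,0,0,0.6,0,1],
  [0,0,0,0,0.9,0,1],
  [0,0,0,0,1.2,0,1],
])

```text
time_s: 3.53
tcp_pos: [0.6143, 0.1094, 0.1546]
ee_rot: [[0.993, -0.115, -0.0], [-0.115, -0.993, -0.0], [-0.0, 0.0, -1.0]]
wrist_force: [-1.8, 2.4, 1.2]
gripper_width: 0.002
gripper_force: 0.8
```

Call:
arm_command([
  [0,0,0,0,0.2,0,1],
  [0,0,0,0,0.4,0,1],
  [0,0,0,0,0.4,0,1],
])

```text
time_s: 3.78
tcp_pos: [0.6138, 0.1051, 0.1545]
ee_rot: [[0.993, -0.116, -0.0], [-0.116, -0.993, -0.0], [-0.0, 0.001, -1.0]]
wrist_force: [-0.2, 0.4, -1.0]
gripper_width: 0.004
gripper_force: 0.0
```

Call:
arm_command([
  [0,0,0,0,0.2,0,1],
  [0,0,0,0,0.4,0,1],
  [0,0,0,0,0.5,0,1],
])

```text
time_s: 4.03
tcp_pos: [0.6133, 0.1006, 0.1545]
ee_rot: [[0.993, -0.116, 0.0], [-0.116, -0.993, 0.0], [-0.0, -0.0, -1.0]]
wrist_force: [-0.8, 2.3, 0.7]
gripper_width: 0.007
gripper_force: 0.8
```

Call:
arm_command([
  [0,0,0,0,0.1,0,1],
  [0,0,0,0,0.3,0,1],
  [0,0,0,0,0.4,0,1],
])

```text
time_s: 4.28
tcp_pos: [0.6128, 0.0966, 0.1545]
ee_rot: [[0.993, -0.116, -0.0], [-0.116, -0.993, -0.0], [-0.0, 0.0, -1.0]]
wrist_force: [0.2, 2.6, 0.2]
gripper_width: 0.004
gripper_force: 0.8
```

Call:
arm_command([
  [0,0,0,0,0.1,0,1],
  [0,0,0,0,0.3,0,1],
  [0,0,0,0,0.4,0,1],
])

```text
time_s: 4.53
tcp_pos: [0.6126, 0.0946, 0.1545]
ee_rot: [[0.993, -0.116, 0.002], [-0.116, -0.993, 0.004], [0.001, -0.004, -1.0]]
wrist_force: [-0.9, 10.0, 0.4]
gripper_width: 0.002
gripper_force: 5.0
```

Call:
arm_command([
  [0,0,0,0,0.1,0,1],
  [0,0,0,0,0.2,0,1],
  [0,0,0,0,0.3,0,1],
])

```text
time_s: 4.78
tcp_pos: [0.6126, 0.0944, 0.1546]
ee_rot: [[0.993, -0.116, 0.003], [-0.116, -0.993, 0.008], [0.003, -0.008, -1.0]]
wrist_force: [-3.3, 18.3, -0.1]
gripper_width: 0.003
gripper_force: 8.9
```

The force rose to 18 N with no further travel, so the cover is at its stop. I'll back off, rise and go over the round well.

Call:
arm_command([
  [0,0,0,0,-1,0,1],
  [0,0,0,0,-3,0,1],
  [0,0,0,0,-3,-3,1],
  [0,0,0,0,-3,-6,1],
  [0,0,0,0,-3,-8,1],
  [0,0,0,-4,-3,-8,1],
  [0,0,0,-8,-3,-8,1],
  [0,0,0,-8,-3,-8,1],
])

```text
time_s: 5.45
tcp_pos: [0.529, 0.127, 0.2336]
ee_rot: [[0.993, -0.115, -0.007], [-0.115, -0.993, -0.002], [-0.007, 0.003, -1.0]]
wrist_force: [-1.3, -0.8, -0.5]
gripper_width: 0.003
gripper_force: 0.0
```

```bash
python3 go.py -92 60 130; python3 -c "
from h import *
for n in('side','scene','wrist'):cap(n,n+'2')
cv2.imwrite('pics/m2.png',cv2.resize(np.hstack([cv2.imread('pics/side2.png')[150:310,160:350],cv2.imread('pics/wrist2.png')[150:310,200:410]]),None,fx=2,fy=2,interpolation=2))"
```

```text
shift [-6.39  5.81  8.52] rot [0.003 0.007 0.006]
[0.52896764 0.12699127 0.23361962] 5.45 0.0027201673031501906 [-1.25565894 -0.81989254 -0.48572302]
```

View pics/m2.png

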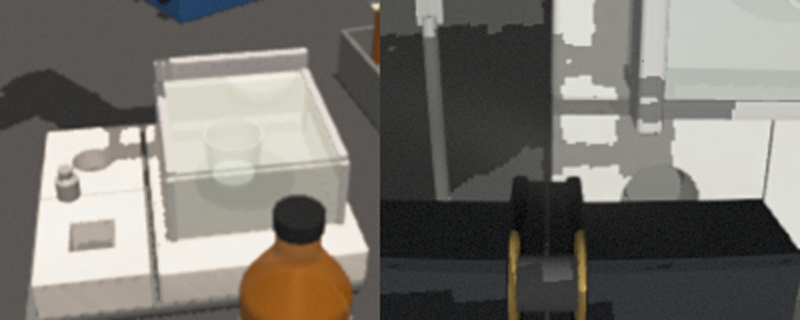

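The cover is shut in the side view, with the bar flush on the shield. The well shows in the wrist view. Next I'll check the well centre by direct intersection from each camera.

Run:
```python
from fit import *
print(w(p,(-92,60,56)),onz(S,(215+596/4,175+268/4),.056),onz(D,(165+167/4,160+280/4),.056))
d=pickle.load(open('wrist2.pkl','rb')); R=cv2.Rodrigues(np.array(d['rvec'],float))[0]; t=np.array(d['tvec']).ravel(); f=K(d)
for u in((320,246),(340,232),(359,246)): # left, rear, right of mouth
    v=np.array(u)-[d['cx'],d['cy']]; r=np.hypot(*v); th=r/f
    ray=R.T@np.r_[np.sin(th)*v/r,np.cos(th)]; c=-R.T@t; print(u,c+ray*(.056-c[2])/ray[2])
```

```text
[np.float64(0.4581900479037459), np.float64(0.0764578002788147), 0.056] [0.45718251 0.07843424 0.056     ] [0.45851477 0.07180787 0.056     ]
(320, 246) [0.46541747 0.09697978 0.056     ]
(340, 232) [0.47904517 0.07416741 0.056     ]
(359, 246) [0.45970958 0.05377291 0.056     ]
```

Call:
arm_command([
  [0.003,0.007,0.006,-3,3,0,1],
  [0.003,0.007,0.006,-5.5,5,0,1],
  [0.003,0.007,0.006,-6.4,5.9,0,1],
  [0.003,0.007,0.006,-6.4,5.9,3,1],
  [0.003,0.007,0.006,-6.4,5.9,6,1],
  [0.003,0.007,0.006,-6.4,5.9,9,1],
  [0.003,0.007,0.006,-6.4,5.9,12,1],
  [0.003,0.007,0.006,-6.4,5.9,13,1],
])

```text
time_s: 6.27
tcp_pos: [0.4646, 0.0766, 0.1008]
ee_rot: [[0.992, -0.123, 0.001], [-0.123, -0.992, -0.001], [0.002, 0.001, -1.0]]
wrist_force: [-0.3, 0.3, 0.3]
gripper_width: 0.01
gripper_force: 0.0
```

```bash
python3 go.py -92 60 34; python3 -c "
from h import *
for n in('side','scene'):cap(n,n+'3')
cv2.imwrite('pics/m3.png',cv2.resize(np.hstack([cv2.imread('pics/side3.png')[130:310,150:340],cv2.imread('pics/scene3.png')[130:310,225:415]]),None,fx=2,fy=2,interpolation=2))"
```

```text
shift [-0.65  0.09  4.78] rot [ 0.001 -0.002 -0.003]
[0.46464892 0.07658111 0.10077076] 6.2667 0.010227378077953018 [-0.2797917   0.260563    0.29573023]
```

View pics/m3.png

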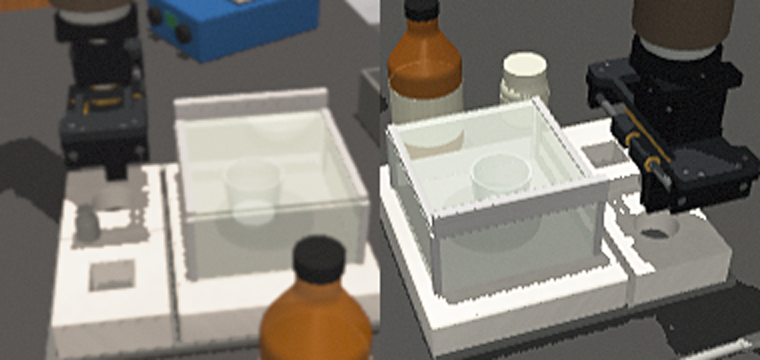

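The side view shows the fingertips just above the round well, with the cover shut and the weight standing. The tool is about 6 mm too far to the rear, or still lagging, so I'll correct that and settle before going in.

Call:
arm_command([
  [0,0,0,-0.3,0,0,1],
  [0,0,0,-0.3,0,0,1],
  [0,0,0,-0.3,0,0,1],
])

```text
time_s: 6.62
tcp_pos: [0.4638, 0.0785, 0.1058]
ee_rot: [[0.993, -0.121, 0.01], [-0.121, -0.993, 0.003], [0.01, -0.005, -1.0]]
wrist_force: [-0.6, -0.1, 0.1]
gripper_width: 0.005
gripper_force: 0.0
```

```bash
python3 go.py -92 60 34
```

```text
shift [-0.58  0.29  5.28] rot [-0.005 -0.01  -0.001]
[0.46376917 0.07845911 0.10584144] 6.6167 0.005250685535322359 [-0.59451504 -0.07301006  0.12691391]
```

Call:
arm_command([
  [-0.005,-0.01,0,-0.3,0.15,0,1],
  [-0.005,-0.01,0,-0.6,0.3,0.5,1],
  [-0.005,-0.01,0,-0.6,0.3,1.5,1],
  [-0.005,-0.01,0,-0.6,0.3,1.5,1],
  [-0.005,-0.01,0,-0.6,0.3,1.5,1],
])

```text
time_s: 7.03
tcp_pos: [0.4561, 0.0756, 0.0894]
ee_rot: [[0.993, -0.121, -0.004], [-0.121, -0.993, -0.002], [-0.004, 0.003, -1.0]]
wrist_force: [0.2, -0.0, 0.1]
gripper_width: 0.004
gripper_force: 0.0
```

```bash
python3 go.py -92 60 34
```

```text
shift [ 0.21 -0.12  3.64] rot [ 0.003  0.004 -0.001]
[0.4561002  0.07559458 0.0893619 ] 7.0333 0.004409525949682737 [ 0.23855195 -0.03101403  0.06770154]
```

Call:
arm_command([
  [0,0,0,0.15,0,0.3,1],
  [0,0,0,0.15,0,0.7,1],
  [0,0,0,0.15,0,1.2,1],
  [0,0,0,0.15,0,1.7,1],
  [0,0,0,0.15,0,2.2,1],
  [0,0,0,0.15,0,2.7,1],
  [0,0,0,0.15,0,3,1],
  [0,0,0,0.15,0,3,1],
])

```text
time_s: 7.7
tcp_pos: [0.4574, 0.0753, 0.0586]
ee_rot: [[0.993, -0.122, -0.005], [-0.122, -0.993, -0.002], [-0.005, 0.003, -1.0]]
wrist_force: [-0.1, -0.5, 0.4]
gripper_width: 0.004
gripper_force: 0.0
```

```bash
python3 go.py -92 60 28
```

```text
shift [ 0.07 -0.13  1.16] rot [ 0.003  0.005 -0.001]
[0.4573577  0.0752907  0.05859226] 7.7 0.004303352033491882 [-0.13982898 -0.52286718  0.38731096]
```

Inside the well (tip at 40 mm) without touching. Now I press.

Call:
arm_command([
  [0,0,0,0,0,0.3,1],
  [0,0,0,0,0,0.6,1],
  [0,0,0,0,0,0.8,1],
  [0,0,0,0,0,1.0,1],
  [0,0,0,0,0,1.15,1],
  [0,0,0,0,0,1.15,1],
])

```text
time_s: 8.2
tcp_pos: [0.4581, 0.0757, 0.0481]
ee_rot: [[0.993, -0.121, -0.003], [-0.121, -0.993, -0.001], [-0.002, 0.002, -1.0]]
wrist_force: [-0.4, 0.4, 3.8]
gripper_width: 0.009
gripper_force: 1.8
```

Call:
arm_command([
  [0,0,0,0,0,0.15,1],
  [0,0,0,0,0,0.25,1],
  [0,0,0,0,0,0.3,1],
  [0,0,0,0,0,0.3,1],
  [0,0,0,0,0,0.3,1],
])

```text
time_s: 8.62
tcp_pos: [0.4582, 0.0757, 0.0471]
ee_rot: [[0.993, -0.12, -0.002], [-0.12, -0.993, -0.002], [-0.002, 0.002, -1.0]]
wrist_force: [-4.5, 0.8, 19.8]
gripper_width: 0.01
gripper_force: 9.9
```

19.8 N at tip height 28 mm means the key is on its stop. I'll rise straight up.

Call:
arm_command([
  [0,0,0,0,0,-0.5,1],
  [0,0,0,0,0,-1.5,1],
  [0,0,0,0,0,-2.5,1],
  [0,0,0,0,0,-4,1],
  [0,0,0,0,0,-7,1],
  [0,0,0,0,0,-10,1],
  [0,0,0,0,0,-13,1],
  [0,0,0,0,0,-16,1],
])

```text
time_s: 9.28
tcp_pos: [0.4577, 0.0755, 0.206]
ee_rot: [[0.993, -0.122, -0.004], [-0.122, -0.993, -0.002], [-0.004, 0.002, -1.0]]
wrist_force: [-0.9, -0.3, -0.3]
gripper_width: 0.006
gripper_force: 0.0
```

Call:
arm_command([
  [0,0,0,0,-3,-1,1],
  [0,0,0,0,-6,-2,1],
  [0,0,0,0,-9,-3,1],
  [0,0,0,0,-12,-3,1],
  [0,0,0,0,-15,-3,1],
  [0,0,0,0,-15,-3,1],
  [0,0,0,0,-15,-3,1],
  [0,0,0,0,-15,-3,1],
])

```text
time_s: 9.95
tcp_pos: [0.4761, 0.2242, 0.234]
ee_rot: [[0.993, -0.121, -0.005], [-0.121, -0.993, -0.003], [-0.004, 0.003, -1.0]]
wrist_force: [0.3, 0.8, -0.3]
gripper_width: 0.008
gripper_force: 0.0
```

```bash
python3 -c "
from h import *
for n in('side','scene'):cap(n,n+'4')
print(sense()['wrist_force'])
cv2.imwrite('pics/m4.png',np.hstack([cv2.imread('pics/side4.png')[100:400,120:420],cv2.imread('pics/scene4.png')[120:420,165:465]]))"
```

```text
[ 0.0932917  -0.41159059 -0.36511398]
```

View pics/m4.png

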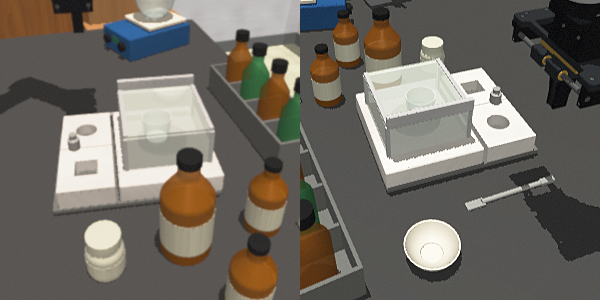

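The cover is shut, everything else is in place and the hand is clear at the upper right of the scene view.

```bash
python3 -c "
from station import finish_job
print(finish_job())"
```

```text
the job is handed in; nothing more can be done
None
```

The job is handed in: I pushed the cover to its end stop, pressed the tare key to its stop and released it, left the hand clear, and the last pictures show nothing loose moved; no verdict came back.

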